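# Offer up a kiln door hinge leaf to the jamb and hold it for the pin

### The job

Pick up the loose hinge leaf with the single knuckle in the middle, bring that knuckle into the gap between the two knuckles on the fixed jamb block, and line up the holes so that the hinge pin could slide straight through all three. Finish while still holding it there in the gripper, steady and hanging free, not resting or jammed on the jamb. Leave the other leaf (the one with two knuckles), the pin and the clay pots where they are.

Things in the scene. Friction and masses are not known exactly. Their poses are not given: they have to be found in the camera images.
- leaf: The leaf to use: steel, flat on the bench, ONE knuckle mid one end; 0.3 to 0.5 kg. Origin: on its underside (z = 0), below about its centre of mass. x to the knuckle end, y along the hole, z up. Plate x -50 to 20 mm, 56 mm wide, 5 thick, with upright side flanges 28 mm high (x -50 to 15, outer faces parallel at y = +-28 mm): pinch across these from above. Knuckle axis at x 45, z 14 mm.
- leaf_grip (a point): Good place to grip the leaf: midway between the two flanges, 16 mm above the underside, directly above the leaf's origin. Axes as the leaf.
- leaf_bore (a point): Centre of the hole in the loose leaf's knuckle, 45 mm in x and 14 mm in z from the leaf's origin. Axes as the leaf; the hole runs along y. Knuckle 28 mm outside diameter, 34 mm long in y, hole 14 mm, joined to the plate by a neck 34 mm wide.
- jamb: Fired-clay block fixed to bench, 80 (x) x 140 (y) x 88 mm high; the steel leaf on top (to 94 mm) has two knuckles overhanging the front. Origin: centre of its underside, z = 0. -x: front, roughly to the robot; y along the hinge axis. Knuckles 28 mm across, 25 long, hole 14, axis at x -62, z 104 mm, at |y| 20 to 45 mm: a gap of 40 mm, open above, below and in front; steel 22 mm behind axis.
- jamb_bore (a point): Point on the jamb's hinge axis midway between its two knuckles, 104 mm above the bench, x = -62 mm from the jamb's origin: leaf_bore belongs here, the leaf level with its plate sticking out to the front (leaf x along jamb x), lowered in from above or brought in from the front. Axes as the jamb. The pin is 8 mm, so there is play: axes within 4 mm are good.
- other_leaf: The other loose steel hinge leaf, to be left alone: the same plate but with TWO short knuckles (14 mm long) at its corners, which do not fit the gap. Origin and axes as for the leaf.
- pin: The hinge pin, a steel rod 8 mm thick and about 130 mm long with a bent end, lying flat on the bench; to be left alone. Origin on the bench under the rod, x along it.
- pot0: Fired clay pot, 92 mm across, 70 mm high, beyond the work; to be left alone. Origin: centre of its underside.
- pot1: A second such pot; to be left alone. Origin: centre of its underside.
Mind the look-alikes: they are no part of the job. Leave any black look-alike of the jamb alone.

How it is judged:
By the outcome, as a careful person would: the job done as asked, in the order asked, and still so for the second after the job is handed in, while the arm keeps its last pose, push and grip.
It also fails if it takes over 42 s, if anything falls off the work surface, if the arm or the gripper's body presses on something with over 40 N, if the wrist force passes 120 N, or if a joint passes its speed limit or range.

### The arm

A 6-joint arm with a two-finger parallel gripper is mounted at the origin on the work surface. World frame = base frame: x ahead of the robot, y to its left, z up, the work surface at z = 0. Lengths are in m, angles in rad, forces in N, time in s.
With the tool pointing down it reaches from about 0.3 to 0.775 m from the base axis. Payload 14.6 kg.
Tool frame: the origin (TCP) lies at the very end of the fingers, on their centre line; the grasp point (between the pads) lies env.pinch_z behind it (env.pinch_z is the distance from the TCP to the grasp point, in m); z points along the fingers, y is the line along which they close (so a half turn about z gives the same grasp; the last joint's range is limited). The gripper opens to 94 mm and grips with 3 to 60 N. Pads are 16 mm wide; open, the fingers measure 119 mm over their backs; the gripper's body (75 mm by 177 mm) begins 78 mm behind the grasp point.
Start: joints at [1.114, 0.3, 1.521, -0, 1.321, -0.067], TCP at [0.209, 0.509, 0.205] pointing down, gripper open.
Joint ranges: [-3.03, 3.03], [-0.79, 2.21], [0.23, 2.52], [-1.04, 4.18], [0, 3.07], [-2.55, 2.55]. Speed limits (rad/s): [2.22, 2.22, 2.57, 3.14, 3.14, 3.14].

### API

Orientations are given as a unit quaternion [x, y, z, w].
In Python, from workcell import env gives the robot as it stands. The module is installed in compiled form; this text tells all that it offers.
- The arm moves only by the tool drive_tool, never from a script. Its argument "rows" is one flat list of numbers, 6 for each row, row after row: the shift along the tool's x, y, z in mm, then the turn, a rotation vector about the tool's x, y, z in rad. In form: [x, y, z, ax, ay, az, x, y, z, ax, ay, az, ...]. A call has exactly 8 rows; each row is the pose to reach, as a shift and turn from the pose commanded when the call began, along the tool's axes at that moment; what a row does not reach only later rows make up. A row lasts 1/8 s, in which the tool goes at most 62.5 mm and 10.7 degrees, less where a joint would pass 70% of its speed; a pose out of reach is approached as far as the arm can. A call with a gripper value outside its range is refused whole. "jaw" is the finger opening in mm, from 0 to 94, set as the call begins (left out, the last holds). The fingers move at their own pace and stop on an object; the grip force is fixed at half the most. Time passes only in rows, so rows that repeat a pose let the fingers close, or fill a call up. It gives the time, the measured TCP pose, the force, the opening and the grip force at its end, in the units of the state.
- env.observe(): the state, without advancing time (a new reading comes with each control period).
- env.camera(name): name is "scene" or "top"; returns the picture (400x640x3 uint8, blue, green, red); there is no depth.
- env.camera_model(name): a dict with "mtx" (3x3 intrinsics, pixels), "R" (3x3) and "t" (3): a world point X has camera coordinates R X + t. Camera axes: x right, y down, z forward; pixel columns grow to the right and rows downward; lengths in m; the calibration is good to about 2 mm. A picture is of the moment at which its call begins. camera_model takes no time and is no camera call.
- env.job_done(): hands the job in; it is judged then, once.
The state is a dict: "clock": time; "qpos": joint angles; "qd": joint speeds; "tau": joint torques, N m; "position": TCP position; "orientation": TCP orientation; "contact_force": force on the tool from outside, world axes, zero at the start; "ft_torque": the same for the moment, N m; "opening": finger opening in m; "grasp_force": force on a finger pad.
Only numpy, scipy, OpenCV 4.12 (cv2) and the standard library are available. Lean on these libraries where they do the work, as an engineer would, in place of code of your own. Each camera call takes 0.05 s, during which the arm holds its last target. There are 200 camera calls.

## Working session

There is one attempt and no reset: what is moved stays moved. The work goes in short steps, Python scripts to look and compute and a tool call to move; the robot and the scene stay as the last step left them, time stands still between calls to the robot, and variables do not carry over. Pictures are saved under pics/ and viewed, at most 10 in all, crops included, and the job is handed in when it is done.

Besides the shell and the picture viewer there is one more tool, called after "Emit:" by a JSON object that holds its "method" and its "body", one argument or row to a line. drive_tool: Moves the arm, as the interface text tells. Its arguments: {"type":"object","properties":{"rows":{"type":"array"},"jaw":{"type":"number"}},"required":["rows"]}

```bash
mkdir -p pics; ls; python3 - <<'E'
from workcell import env
import cv2,numpy as np
np.set_printoptions(precision=4,suppress=True)
for n in("scene","top"):
    cv2.imwrite(f"pics/{n}0.png",env.camera(n))
    m=env.camera_model(n);print(n,m["mtx"],m["R"],m["t"],-m["R"].T@m["t"])
print(env.observe(),env.pinch_z)
E
```

```text
pics
scene [[510.8494   0.     319.3124]
 [  0.     510.8494 195.2133]
 [  0.       0.       1.    ]] [[-0.7421  0.6703 -0.0054]
 [ 0.359   0.3907 -0.8476]
 [-0.566  -0.631  -0.5305]] [ 0.3754 -0.0796  1.8409] [1.3492 0.941  0.9112]
top [[417.679    0.     316.2057]
 [  0.     417.679  204.3727]
 [  0.       0.       1.    ]] [[ 0.0126 -0.9999  0.0104]
 [-0.9874 -0.0141 -0.1573]
 [ 0.1575 -0.0083 -0.9875]] [-0.0273  0.4837  0.968 ] [ 0.3256 -0.0124  1.0322]
{'clock': 0.1, 'qpos': array([ 1.1144,  0.3004,  1.5215, -0.    ,  1.3207, -0.0666]), 'qd': array([-0.0007, -0.0013, -0.0024,  0.0004, -0.0002,  0.0003]), 'tau': array([  0.0028, -53.2648, -35.328 ,   0.071 ,   0.0235,  -0.0001]), 'position': array([0.2089, 0.5085, 0.205 ]), 'orientation': array([ 0.1936,  0.9811, -0.0005, -0.0001]), 'contact_force': array([0.2357, 0.4727, 0.5554]), 'ft_torque': array([-0.0106, -0.0115, -0.0334]), 'grasp_force': 0.0, 'opening': 0.09399304151607563} 0.0188
```

View pics/top0.png

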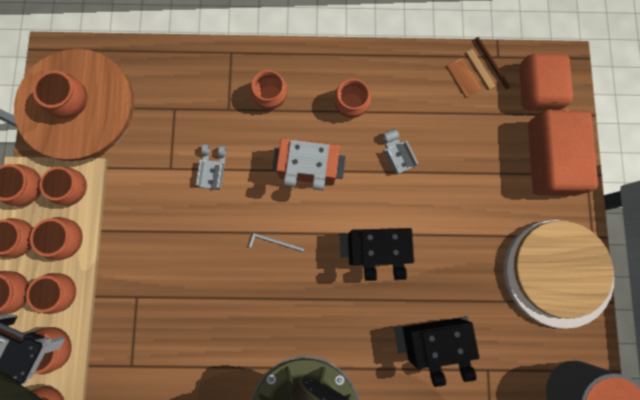

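View pics/scene0.png

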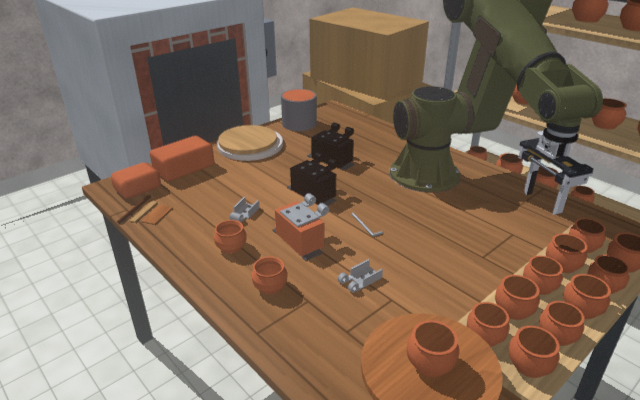

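The top view shows the red jamb at about (308,162), with its knuckles at (291,181) and (319,183). The single-knuckle leaf is at (400,152) with its knuckle at (390,137), the two-knuckle leaf at (211,167), and the pin at (275,242). Next I'll zoom in on the jamb and leaf.

```bash
cat > h.py <<'E'
import cv2,numpy as np
from workcell import env
np.set_printoptions(precision=4,suppress=True)
def ray(n,uv,z):
    m=env.camera_model(n);d=m["R"].T@np.linalg.solve(m["mtx"],[uv[0],uv[1],1]);c=-m["R"].T@m["t"]
    return c+d*(z-c[2])/d[2]
def proj(n,X):
    m=env.camera_model(n);p=m["mtx"]@(m["R"]@np.asarray(X)+m["t"]);return p[:2]/p[2]
def crop(img,x0,y0,w,h,s): return cv2.resize(img[y0:y0+h,x0:x0+w],None,fx=s,fy=s,interpolation=cv2.INTER_CUBIC)
E
python3 - <<'E'
from h import *
i=cv2.imread("pics/top0.png");s=cv2.imread("pics/scene0.png")
a=crop(i,265,120,160,75,5)
b=crop(s,220,185,114,75,4)
b=cv2.copyMakeBorder(b,0,0,0,800-b.shape[1],cv2.BORDER_CONSTANT)
cv2.imwrite("pics/z0.png",np.vstack([a,b])[:600] if 0 else cv2.resize(np.vstack([a,b]),(711,600)) if False else a)
cv2.imwrite("pics/z1.png",crop(s,220,185,120,75,6))
E
```

```text
(no output)
```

View pics/z0.png

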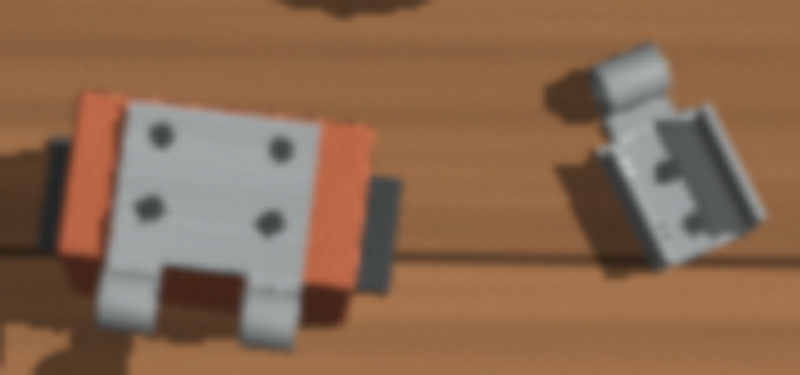

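View pics/z1.png

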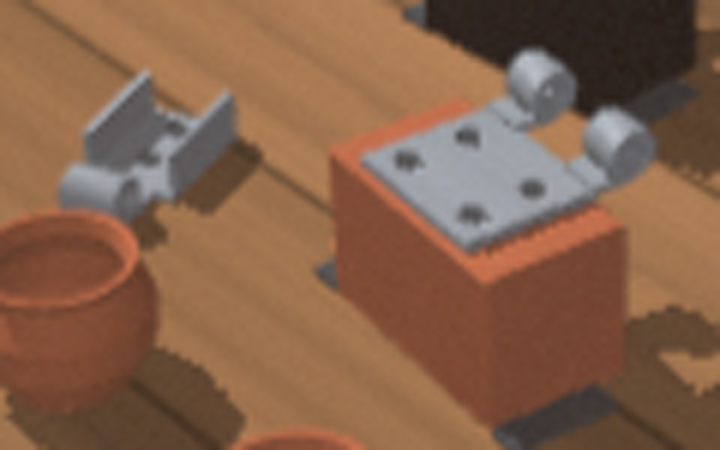

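The zoomed crops give plate and knuckle edges for the jamb at about (97–302, 285–345) in the top crop. The leaf's flanges and its single knuckle, at about (632,77), are also clear.

```bash
python3 - <<'E'
from h import *
T=lambda p,z:ray("top",(p[0]/5+265-.4,p[1]/5+120-.4),z)
i=cv2.imread("pics/top0.png");h=cv2.cvtColor(i,cv2.COLOR_BGR2HSV)
g=((h[...,1]<70)&(h[...,2]>70)).astype(np.uint8)
n,l,st,c=cv2.connectedComponentsWithStats(g[120:195,265:425])
for k in range(1,n):
    if st[k,4]>30:print(st[k],c[k])
print("plate",*[T(p,.094) for p in((130,100),(322,122),(302,290),(108,270))])
print("knuckle outer ends z104",T((99,298),.104),T((299,318),.104),"inner",T((158,303),.104),T((245,312),.104))
print("flange L top",T((609,148),.028),T((667,262),.028)," R",T((710,105),.028),T((765,215),.028))
print("leaf knuckle ends",T((601,87),.014),T((664,64),.014))
E
```

```text
[118   9  35  45 832] [133.4736  31.5661]
[  19   20   45   50 1596] [41.4887 42.7155]
[ 72  36   8  22 107] [75.5327 47.0654]
plate [0.6272 0.0413 0.094 ] [ 0.618  -0.0483  0.094 ] [ 0.5378 -0.0398  0.094 ] [0.5459 0.0496 0.094 ]
knuckle outer ends z104 [0.5304 0.0527 0.104 ] [ 0.5225 -0.0382  0.104 ] inner [0.5285 0.0259 0.104 ] [ 0.5249 -0.0137  0.104 ]
flange L top [ 0.6274 -0.194   0.028 ] [ 0.5696 -0.2219  0.028 ]  R [ 0.6504 -0.245   0.028 ] [ 0.5942 -0.2711  0.028 ]
leaf knuckle ends [ 0.6636 -0.1929  0.014 ] [ 0.6763 -0.2252  0.014 ]
```

Emit:
{"method": "drive_tool", "body": {
  "rows": [-30,-24,0,0,0,0.13,-72,-57,0,0,0,0.27,-116,-91,0,0,0,0.42,-160,-125,0,0,0,0.57,-204,-160,0,0,0,0.72,-248,-194,0,0,0,0.87,-292,-229,0,0,0,1.02,-333,-261,0,0,0,1.155],
  "jaw": 94
}}

```text
clock: 1.1
position: [0.4184, 0.139, 0.2054]
orientation: [0.7, 0.715, -0.0, -0.0]
contact_force: [0.6, 0.6, 0.1]
opening: 0.0939
grasp_force: 0.0
```

```bash
cat >> h.py <<'E'
from scipy.spatial.transform import Rotation as Ro
def go(xyz,yaw):
    "tool-frame shift (mm) and turn to TCP xyz with tool y along the direction whose leaf-yaw is given (tool x = -leaf x or +leaf x, nearest)"
    o=env.observe();R=Ro.from_quat(o["orientation"])
    best=None
    for s in(1,-1):
        x=s*np.array([np.cos(yaw),np.sin(yaw),0]);z=np.array([0,0,-1.]);y=np.cross(z,x)
        rv=(R.inv()*Ro.from_matrix(np.c_[x,y,z])).as_rotvec()
        if best is None or np.linalg.norm(rv)<np.linalg.norm(best):best=rv
    print("t",o["clock"],"pos",o["position"],"q",o["qpos"],"shift",R.inv().apply(np.array(xyz)-o["position"])*1e3,"turn",best)
E
python3 - <<'E'
from h import *
go((.627,-.227,.09),.44)
T=lambda p,z:ray("top",(p[0]/5+265-.4,p[1]/5+120-.4),z)
print("jamb knuckle front",T((130,330),.101),T((270,348),.101))
print("gap steel edge z94",T((160,265),.094),T((245,275),.094))
yaw=-.094;x=np.array([np.cos(yaw),np.sin(yaw),0]);y=np.array([-x[1],x[0],0]);b=np.array([.5266,.0067,.104])
for s in(45,20,-20,-45):print(s,(proj("scene",b+y*s/1e3)-[220,185])*6+2.5,(proj("top",b+y*s/1e3)-[265,120])*5+2)
lx=np.array([np.cos(.44),np.sin(.44),0]);ly=np.array([-lx[1],lx[0],0]);o=np.array([.627,-.227,0])
print("leaf bore ends scene px",*[(proj("scene",o+lx*.045+ly*s+[0,0,.014])-[220,185])*6+2.5 for s in(.017,-.017)])
print("flange top corners scene px",*[(proj("scene",o+lx*a+ly*s+[0,0,.028])-[220,185])*6+2.5 for s in(.028,-.028) for a in(-.05,.015)])
E
```

```text
t 1.1 pos [0.4184 0.139  0.2054] q [0.2375 0.0539 1.8107 0.     1.2771 0.2165] shift [-370.2638  200.9026  115.3901] turn [-0.0001  0.      1.1518]
jamb knuckle front [0.5164 0.0385 0.101 ] [ 0.509  -0.0253  0.101 ]
gap steel edge z94 [0.5486 0.0257 0.094 ] [ 0.5445 -0.0135  0.094 ]
45 [630.9847 154.3668] [101.6391 297.1923]
20 [599.4484 131.2823] [156.3566 303.0447]
-20 [550.4829  95.4397] [243.9436 312.4126]
-45 [520.7746  73.6933] [298.7099 318.2702]
leaf bore ends scene px [125.7547 200.3773] [ 68.7039 186.2889]
flange top corners scene px [231.0286  90.1302] [171.0714 152.3865] [139.8713  69.1327] [ 77.7304 130.0145]
```

Emit:
{"method": "drive_tool", "body": {
  "rows": [-48,25,0,0,0,0.15,-97,52,0,0,0,0.3,-146,79,0,0,0,0.45,-195,105,0,0,0,0.6,-244,131,10,0,0,0.75,-292,157,35,0,0,0.9,-336,181,70,0,0,1.03,-368,198,110,0,0,1.15]
}}

```text
clock: 2.1
position: [0.6259, -0.2239, 0.094]
orientation: [0.976, 0.219, 0.0, 0.0]
contact_force: [0.2, -0.2, 0.5]
opening: 0.0938
grasp_force: 0.0
```

```bash
python3 - <<'E'
from h import *
t=env.camera("top");s=env.camera("scene")
go((.6255,-.226,.003),.44)
a=crop(t,350,100,110,75,5);b=crop(s,200,150,130,75,5)
b=cv2.copyMakeBorder(b,0,0,0,0,cv2.BORDER_CONSTANT)
c=np.zeros((375*1,0,3),np.uint8)
cv2.imwrite("pics/c1.png",cv2.resize(np.hstack([a,b]),None,fx=.66,fy=.66,interpolation=cv2.INTER_AREA))
E
```

```text
t 2.2 pos [ 0.6236 -0.2239  0.0889] q [-0.3999  0.6597  1.2736 -0.0004  1.2171  0.73  ] shift [ 1.3908  3.2657 85.8311] turn [-0.0063  0.0061  0.0011]
```

View pics/c1.png

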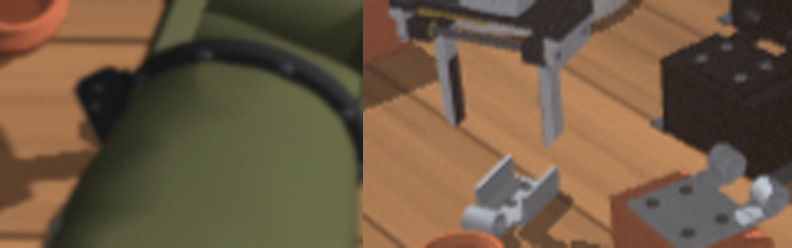

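The scene view shows the open fingers straddling the leaf, which is at about (510,195) in that image. The arm blocks the top view there, so I'll descend partway.

Emit:
{"method": "drive_tool", "body": {
  "rows": [0.5,1,15,0,0,0,1,2,30,0,0,0,1.4,3,45,0,0,0,1.4,3,56,0,0,0,1.4,3,64,0,0,0,1.4,3,70,0,0,0,1.4,3,70,0,0,0,1.4,3,70,0,0,0]
}}

```text
clock: 3.2
position: [0.6281, -0.2242, 0.0259]
orientation: [0.975, 0.222, 0.0, 0.0]
contact_force: [0.5, -0.2, -0.1]
opening: 0.0939
grasp_force: 0.0
```

```bash
python3 - <<'E'
from h import *
go((.6255,-.226,.003),.44)
s=env.camera("scene");go((.6255,-.226,.003),.44)
cv2.imwrite("pics/c2.png",crop(s,200,170,110,75,6))
E
```

```text
t 3.2 pos [ 0.6281 -0.2242  0.0259] q [-0.3977  0.737   1.303  -0.      1.101   0.7263] shift [-3.1485  0.5141 22.8662] turn [ 0.0005 -0.0004  0.0068]
t 3.25 pos [ 0.6281 -0.2241  0.0259] q [-0.3977  0.7369  1.3031  0.      1.1009  0.7263] shift [-3.1746  0.5371 22.917 ] turn [ 0.0005 -0.0005  0.0068]
```

View pics/c2.png

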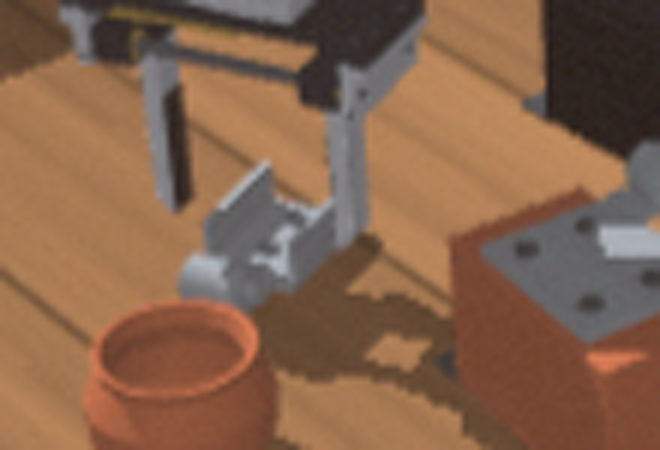

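The fingers are around the leaf, with their tips at about (175,208) and (350,242) and the flanges between them. I'll check the alignment numerically.

```bash
python3 - <<'E'
from h import *
P=lambda X:(proj("scene",X)-[200,170])*6+2.5
o=env.observe();R=Ro.from_quat(o["orientation"]).as_matrix();p=o["position"]
print("tcp",P(p),"tips",[P(p+R@[a,s,0]) for s in(.047,-.047) for a in(-.008,.008)])
for O in((.6255,-.226,0),(.627,-.227,0)):
  lx=np.array([np.cos(.44),np.sin(.44),0]);ly=np.array([-lx[1],lx[0],0]);O=np.array(O)
  print("flange tops",[P(O+lx*a+ly*s+[0,0,.028]) for s in(.028,-.028) for a in(-.05,.015)],"bore +y",P(O+lx*.045+ly*.017+[0,0,.014]))
s=crop(cv2.imread("pics/c2.png"),150,140,240,180,3);cv2.imwrite("pics/c3.png",s)
E
```

```text
tcp [260.2778 222.8765] tips [array([190.4649, 197.1632]), array([174.9061, 212.3784]), array([346.6043, 233.4919]), array([331.9772, 249.2846])]
flange tops [array([354.4016, 179.8512]), array([294.56  , 242.0901]), array([263.2188, 158.8596]), array([201.1917, 219.7245])] bore +y [249.2769 290.072 ]
flange tops [array([351.0286, 180.1302]), array([291.0714, 242.3865]), array([259.8713, 159.1327]), array([197.7304, 220.0145])] bore +y [245.7547 290.3773]
```

View pics/c3.png

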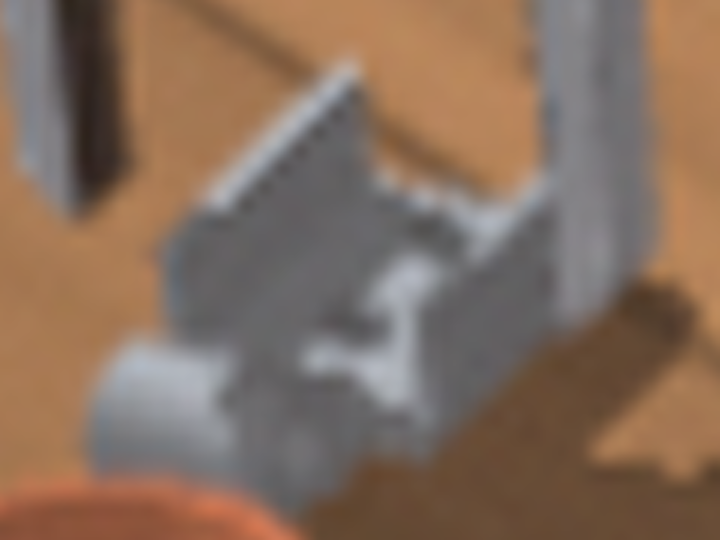

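The flange edges match the prediction to within about 1 px, so I'll descend, close and lift.

Emit:
{"method": "drive_tool", "body": {
  "rows": [-1,0,8,0,0,0.003,-2,0,15,0,0,0.006,-2,0,20,0,0,0.006,-2,0,22,0,0,0.006,-2,0,22,0,0,0.006,-2,0,22,0,0,0.006,-2,0,22,0,0,0.006,-2,0,22,0,0,0.006]
}}

```text
clock: 4.25
position: [0.6261, -0.2249, 0.0036]
orientation: [0.976, 0.219, 0.0, 0.0]
contact_force: [0.5, -0.5, -0.2]
opening: 0.0942
grasp_force: 0.0
```

Emit:
{"method": "drive_tool", "body": {
  "rows": [0,0,0,0,0,0,0,0,0,0,0,0,0,0,0,0,0,0,0,0,0,0,0,0,0,0,0,0,0,0,0,0,0,0,0,0,0,0,0,0,0,0,0,0,0,0,0,0],
  "jaw": 40
}}

```text
clock: 5.25
position: [0.6261, -0.225, 0.0035]
orientation: [0.976, 0.219, 0.0, 0.0]
contact_force: [0.7, -2.0, -0.3]
opening: 0.0557
grasp_force: 30.0
```

Emit:
{"method": "drive_tool", "body": {
  "rows": [0,0,-6,0,0,0,0,0,-18,0,0,0,0,0,-40,0,0,0,0,0,-68,0,0,0,0,0,-98,0,0,0,0,0,-125,0,0,0,0,0,-145,0,0,0,0,0,-155,0,0,0]
}}

```text
clock: 6.25
position: [0.6264, -0.225, 0.1611]
orientation: [0.976, 0.219, 0.001, 0.001]
contact_force: [-0.6, 0.3, -3.6]
opening: 0.0555
grasp_force: 30.0
```

```bash
python3 - <<'E'
from h import *
go((.4812,.0107,.155),-.094);print(env.observe()["opening"],env.observe()["grasp_force"])
E
```

```text
t 6.25 pos [ 0.6264 -0.225   0.1611] q [-0.3999  0.5935  1.2056  0.      1.3398  0.7301] shift [ -30.7675 -275.1574    5.4728] turn [ 0.0015 -0.0023  0.5348]
0.055544383414084075 29.99120682477951
```

Emit:
{"method": "drive_tool", "body": {
  "rows": [-2,-20,0,0,0,0.05,-7,-60,0,0,0,0.13,-12,-105,0,0,0,0.22,-17,-150,0,0,0,0.31,-22,-195,0,0,0,0.4,-27,-235,0,0,0,0.47,-30,-264,1,0,0,0.52,-31,-275,2,0,0,0.535]
}}

```text
clock: 7.25
position: [0.4801, 0.0115, 0.1569]
orientation: [0.999, -0.047, 0.0, -0.0]
contact_force: [0.4, 0.2, -4.1]
opening: 0.0559
grasp_force: 30.0
```

Emit:
{"method": "drive_tool", "body": {
  "rows": [0,0,4,0,0,0,0,0,10,0,0,0,0,0,15,0,0,0,0,0,18,0,0,0,0,0,18,0,0,0,0,0,18,0,0,0,0,0,18,0,0,0,0,0,18,0,0,0]
}}

```text
clock: 8.25
position: [0.4808, 0.0106, 0.1386]
orientation: [0.999, -0.047, 0.0, 0.0]
contact_force: [0.9, 0.1, -3.4]
opening: 0.0558
grasp_force: 30.0
```

```bash
python3 - <<'E'
from h import *
s=env.camera("scene");t=env.camera("top")
go((.4812,.0107,.0935),-.094)
b=env.observe()["position"]
yaw=-.094;x=np.array([np.cos(yaw),np.sin(yaw),0]);y=np.array([-x[1],x[0],0])
J=np.array([.526,.0065,.104]);L=b+x*.045+[0,0,.0105]
P=lambda X:(proj("scene",X)-[255,165])*8+3.5
Q=lambda X:(proj("top",X)-[260,140])*8+3.5
for n,f in(("scene",P),("top",Q)):print(n,"jamb",[f(J+y*k) for k in(.045,.02,-.02,-.045)],"leaf knuckle",[f(L+y*k) for k in(.017,-.017)])
cv2.imwrite("pics/d1.png",np.vstack([crop(s,255,165,90,70,8)[:,:720]])); cv2.imwrite("pics/d2.png",crop(t,260,140,90,70,8))
E
```

```text
t 8.35 pos [0.4808 0.0106 0.1385] q [-0.0542  0.2167  1.7907 -0.      1.134   1.6108] shift [ 0.4268 -0.1709 45.0262] turn [ 0.     -0.0001 -0.0002]
scene jamb [array([562.3409, 365.1249]), array([520.2958, 334.3653]), array([455.0131, 286.6054]), array([415.4044, 257.6283])] leaf knuckle [array([515.2334, 223.8273]), array([458.8582, 184.2655])]
top jamb [array([203.5761, 317.8854]), array([291.1327, 327.2504]), array([431.2859, 342.2411]), array([518.9207, 351.6145])] leaf knuckle [array([296.4544, 294.4461]), array([421.4558, 307.8081])]
```

View pics/d1.png

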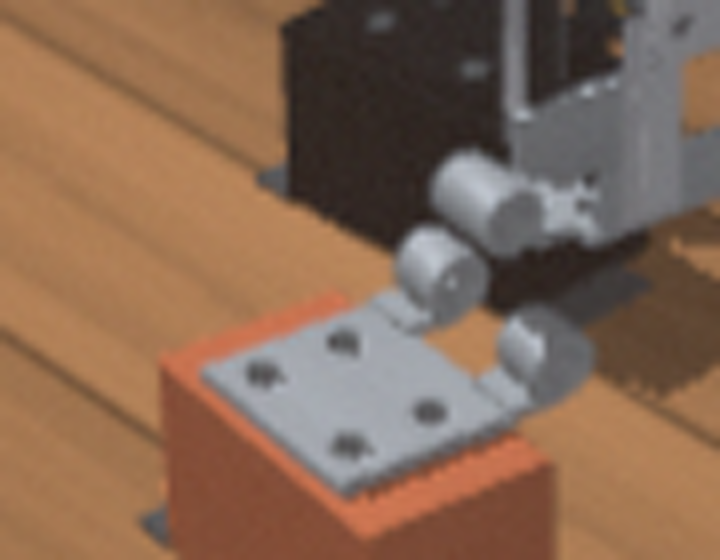

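In the scene view the leaf knuckle's near face is at about (520,217) and the jamb faces are at (565,358) and (458,283). The relative offsets agree with the prediction to about 1 mm. Next is the top view.

View pics/d2.png

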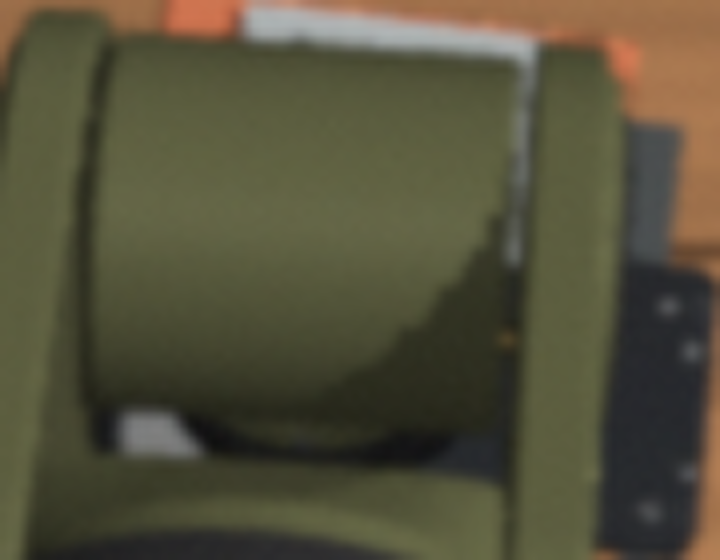

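The arm hides the knuckles from above, so I'll lower slowly and watch the force.

Emit:
{"method": "drive_tool", "body": {
  "rows": [0.4,0,4,0,0,0,0.4,0,8,0,0,0,0.4,0,12,0,0,0,0.4,0,16,0,0,0,0.4,0,20,0,0,0,0.4,0,23,0,0,0,0.4,0,25,0,0,0,0.4,0,25,0,0,0]
}}

```text
clock: 9.35
position: [0.4811, 0.0105, 0.1134]
orientation: [0.999, -0.047, -0.0, -0.0]
contact_force: [-1.1, 0.3, -3.5]
opening: 0.0557
grasp_force: 30.0
```

Emit:
{"method": "drive_tool", "body": {
  "rows": [0,0,3,0,0,0,0,0,6,0,0,0,0,0,9,0,0,0,0,0,12,0,0,0,0,0,15,0,0,0,0,0,17,0,0,0,0,0,18,0,0,0,0,0,18,0,0,0]
}}

```text
clock: 10.35
position: [0.4811, 0.0105, 0.0954]
orientation: [0.999, -0.047, 0.0, 0.0]
contact_force: [-0.5, 0.1, -3.7]
opening: 0.0561
grasp_force: 30.0
```

```bash
python3 - <<'E'
from h import *
s=env.camera("scene")
go((.4812,.0107,.0935),-.094)
o=env.observe();b=o["position"];print(o["contact_force"],o["ft_torque"])
yaw=-.094;x=np.array([np.cos(yaw),np.sin(yaw),0]);y=np.array([-x[1],x[0],0])
J=np.array([.526,.0065,.104]);L=b+x*.045+[0,0,.0105]
P=lambda X:(proj("scene",X)-[290,180])*14+6.5
print("jamb",[P(J+y*k) for k in(.045,.02,-.02,-.045)],"leaf knuckle",[P(L+y*k) for k in(.017,-.017)],"tops",[P(J+y*k+[0,0,.014]) for k in(.045,.02,-.02,-.045)],[P(L+y*k+[0,0,.014]) for k in(.017,-.017)])
cv2.imwrite("pics/e1.png",crop(s,290,180,50,42,14))
E
```

```text
t 10.4 pos [0.4812 0.0105 0.0955] q [-0.0542  0.2761  1.8293  0.      1.0361  1.6108] shift [ 0.008  -0.1694  2.0083] turn [-0.     -0.0001 -0.0002]
[ 0.2604 -0.7156 -3.4536] [ 0.0014  0.1946 -0.0117]
jamb [array([494.4716, 429.3436]), array([420.8926, 375.5143]), array([306.6479, 291.9345]), array([237.3328, 241.2245])] leaf knuckle [array([411.5799, 360.5549]), array([314.4229, 289.6024])] tops [array([494.498 , 371.7186]), array([420.5451, 318.2869]), array([305.7372, 235.3371]), array([236.0908, 185.0169])] [array([411.1854, 303.295 ]), array([313.5492, 232.8802])]
```

View pics/e1.png

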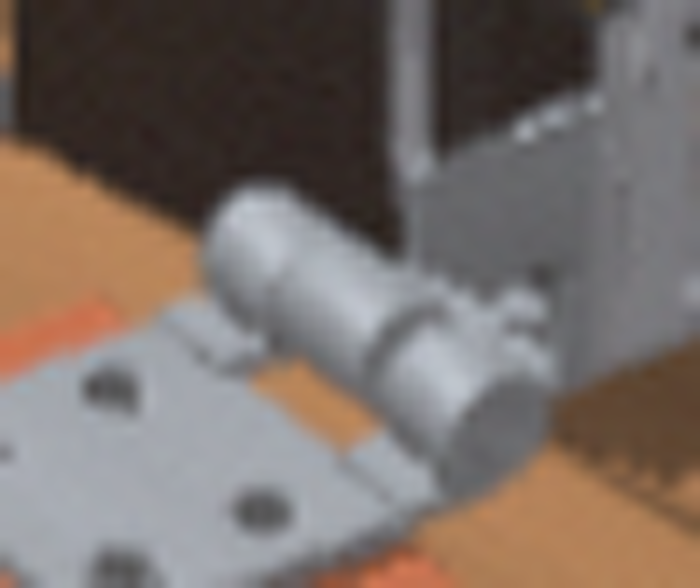

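The knuckle is in the gap and level with its neighbours, at about (320,300) between (250,240) and (470,410). The force reading is just the leaf's weight. I'll compare the cross-axis brightness profiles of the three knuckles, and the axial gaps.

```bash
python3 - <<'E'
from h import *
g=cv2.cvtColor(cv2.imread("pics/e1.png"),cv2.COLOR_BGR2GRAY).astype(np.float32)
a=np.array([237.3,241.2]);c=np.array([494.5,429.3]);d=(c-a)/90;n=np.array([d[1],-d[0]])/np.linalg.norm(d)
O=(a+c)/2
def prof(y,off):
    p=O+d*y+np.outer(off,n);return cv2.remap(g,p[:,0].astype(np.float32)[None],p[:,1].astype(np.float32)[None],1)[0]
off=np.arange(-70,71,5)
print("off",off)
for nm,ys in(("far",(-38,-33,-28)),("leaf",(-12,-6,0,6,10)),("near",(26,30,34))):print(nm,np.mean([prof(y,off) for y in ys],0).astype(int))
ys=np.arange(-44,44,2)
print(np.c_[ys,np.mean([prof(0,np.arange(0)) if 0 else np.array([prof(y,np.array([k]))[0] for y in ys]) for k in(-10,0,10,20)],0)].astype(int).tolist())
E
```

```text
off [-70 -65 -60 -55 -50 -45 -40 -35 -30 -25 -20 -15 -10  -5   0   5  10  15
  20  25  30  35  40  45  50  55  60  65  70]
far [146 127 112 106 106 112 120 126 132 137 142 148 156 164 170 175 180 184
 184 183 180 176 172 169 166 161 150 129 103]
leaf [136 128 118 110 107 109 113 117 122 126 130 133 138 145 151 155 158 159
 159 159 157 154 152 150 148 149 149 145 139]
near [133 115 107 107 114 122 129 135 139 144 151 157 163 169 174 180 184 185
 183 180 176 172 169 167 164 161 160 159 160]
[[-44, 174], [-42, 175], [-40, 178], [-38, 180], [-36, 182], [-34, 182], [-32, 175], [-30, 164], [-28, 158], [-26, 161], [-24, 165], [-22, 166], [-20, 168], [-18, 168], [-16, 169], [-14, 171], [-12, 172], [-10, 175], [-8, 176], [-6, 178], [-4, 181], [-2, 180], [0, 167], [2, 141], [4, 114], [6, 103], [8, 113], [10, 136], [12, 159], [14, 174], [16, 176], [18, 177], [20, 178], [22, 179], [24, 181], [26, 184], [28, 186], [30, 187], [32, 181], [34, 157], [36, 123], [38, 102], [40, 100], [42, 101]]
```

The leaf sits about 1.3 mm toward −y and 2 mm high, which a small trim will fix.

Emit:
{"method": "drive_tool", "body": {
  "rows": [-0.2,-0.6,0.5,0,0,0,-0.4,-1.2,1,0,0,0,-0.4,-1.2,1.5,0,0,0,-0.4,-1.2,2,0,0,0,-0.4,-1.2,2,0,0,0,-0.4,-1.2,2,0,0,0,-0.4,-1.2,2,0,0,0,-0.4,-1.2,2,0,0,0]
}}

```text
clock: 11.4
position: [0.4809, 0.0117, 0.0935]
orientation: [0.999, -0.047, 0.0, 0.0]
contact_force: [-0.3, -0.6, -3.3]
opening: 0.0557
grasp_force: 30.0
```

```bash
python3 - <<'E'
from h import *
s=env.camera("scene");o=env.observe();print(o["position"],o["contact_force"],o["ft_torque"])
g=cv2.cvtColor(crop(s,290,180,50,42,14),cv2.COLOR_BGR2GRAY).astype(np.float32)
a=np.array([237.3,241.2]);c=np.array([494.5,429.3]);d=(c-a)/90;n=np.array([d[1],-d[0]])/np.linalg.norm(d)
O=(a+c)/2
def prof(y,off):
    p=O+d*y+np.outer(off,n);return cv2.remap(g,p[:,0].astype(np.float32)[None],p[:,1].astype(np.float32)[None],1)[0]
off=np.arange(-70,71,5)
for nm,ys in(("far",(-38,-33)),("leaf",(-20,-15,-10,-5)),("near",(16,22,28))):
    p=np.mean([prof(y,off) for y in ys],0);print(nm,p.astype(int))
p0=cv2.cvtColor(cv2.imread("pics/e1.png"),cv2.COLOR_BGR2GRAY)
ys=np.arange(-44,44,2)
print(np.c_[ys,[prof(y,np.array([-10,0,10,20])).mean() for y in ys]].astype(int).tolist())
g=p0.astype(np.float32);print("before")
for nm,ys in(("far",(-38,-33)),("leaf",(-20,-15,-10,-5)),("near",(16,22,28))):
    p=np.mean([prof(y,off) for y in ys],0);print(nm,p.astype(int))
E
```

```text
[0.4808 0.0118 0.0935] [-0.1359 -0.4576 -4.3649] [-0.0109  0.1998 -0.0051]
far [151 132 115 105 105 111 121 130 135 141 148 155 161 170 177 182 186 188
 187 185 181 177 175 172 168 161 149 125  99]
leaf [119 110 102 101 104 111 119 126 133 139 144 151 158 165 172 179 184 186
 186 184 181 177 174 169 165 157 141 120  95]
near [134 118 107 103 106 114 123 131 138 144 151 157 162 170 178 186 190 191
 191 190 186 181 175 167 160 155 154 155 158]
[[-44, 174], [-42, 175], [-40, 178], [-38, 181], [-36, 183], [-34, 181], [-32, 165], [-30, 142], [-28, 138], [-26, 154], [-24, 167], [-22, 169], [-20, 171], [-18, 171], [-16, 173], [-14, 174], [-12, 175], [-10, 177], [-8, 178], [-6, 179], [-4, 181], [-2, 184], [0, 185], [2, 180], [4, 162], [6, 135], [8, 119], [10, 134], [12, 159], [14, 175], [16, 177], [18, 176], [20, 178], [22, 178], [24, 181], [26, 184], [28, 187], [30, 187], [32, 180], [34, 156], [36, 122], [38, 101], [40, 98], [42, 100]]
before
far [151 131 114 105 105 112 121 130 136 142 149 155 162 171 178 184 189 191
 191 188 184 179 174 171 166 161 149 126  99]
leaf [125 116 107 102 102 106 112 120 127 133 139 145 153 160 167 175 183 187
 189 188 185 181 177 173 169 166 158 143 122]
near [138 122 111 105 107 114 123 131 138 144 151 157 162 169 178 185 190 191
 191 189 186 181 175 168 161 157 156 158 162]
```

```bash
python3 -c "
from workcell import env
print(env.job_done())"
```

```text
the job is handed in; nothing more can be done
None
```

I handed the job in with the single-knuckle leaf held in the gripper, its knuckle in the jamb gap and the holes lined up to about 1 mm in the scene view (the arm hid the top view). It hangs free, with only its own weight on the force reading, and the job took about 11.5 s.

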